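# Load a sample pot into the covered carousel

## Robot

A 6-joint arm with a two-finger parallel gripper is mounted at the origin on the work surface. World frame = base frame: x ahead of the robot, y to its left, z up, the work surface at z = 0. Lengths are in m, angles in rad, forces in N, time in s.
With the tool pointing down it reaches from about 0.35 to 0.975 m from the base axis. Payload 4.9 kg.
Tool frame: the origin (TCP) lies on the centre line of the jaws, within the pads' length; the fingertips stand manip.tcp_to_tips ahead of it and the grasp point (between the pads) is the TCP (manip.tcp_to_tips is the distance from the TCP to the fingertips, in m); y points along the fingers, z is the direction in which the jaws open and shut, and the axes are right-handed (so a half turn about y gives the same grasp; the last joint's range is limited). The gripper opens to 85 mm and grips with 20 to 120 N. Pads are 22 mm wide; open, the fingers measure 114 mm over their backs; the gripper's body (76 mm by 85 mm) begins 54 mm behind the grasp point. The pads swing forward as they close: fully open they stand 13 mm farther back than shut.
Start: joints at [1.015, 0.053, 1.613, -0, 1.476, -0.119], TCP at [0.264, 0.566, 0.25] pointing down, gripper open.
Joint ranges: [-3.01, 3.01], [-1.01, 2.22], [0.06, 2.58], [-1.02, 4.17], [0.09, 2.62], [-3.14, 3.14]. Speed limits (rad/s): [2.57, 2.57, 3.14, 3.14, 3.14, 3.14].

## Interface

Orientations are given as a unit quaternion [w, x, y, z].
In Python, from plant import manip gives the robot as it stands.
- The arm moves only by the tool apply_moves, never from a script. Its argument "moves" is a list of rows, each a list of 7 numbers: the gripper's target within -1 to 1 (shut at 1, half-way at 0, fully open at -1), then the shift along the tool's x, y, z in mm, then the turn, a rotation vector about the tool's x, y, z in degrees. A call has 1 to 20 rows; each row shifts and turns the commanded pose from where the row before left it, along the tool's axes as they then stand; what a row does not reach is not made up. A row lasts 1/10 s, in which the tool goes at most 50 mm and 8.59 degrees, less where a joint would pass 70% of its speed; a pose out of reach is approached as far as the arm can. A call with a gripper value outside its range is refused whole. The fingers move at their own pace and stop on an object; the grip force is fixed at half the most. Time passes only in rows, so rows that do not move let the fingers close. It gives the time, the measured TCP pose, the force and the opening at its end, in the units of the state.
- manip.state(): the state, without advancing time (a new reading comes with each control period).
- manip.grab_frame(name): name is "side" or "top" or "wrist"; returns the picture (384x512x3 uint8, blue, green, red); there is no depth.
- manip.calibration(name): a dict with "mtx" (3x3 intrinsics, pixels), "distortion" ([k1, k2, p1, p2, k3] as OpenCV has them; the pictures are not rectified), "T" (4x4, takes a point from camera to world coordinates); the wrist camera has in their place "T_tool_cam" (4x4, takes a point from camera to tool coordinates, whose origin is the TCP and whose axes are the tool frame's). Camera axes: x right, y down, z forward; pixel columns grow to the right and rows downward; lengths in m; the calibration is good to about 2 mm. A picture is of the moment at which its call begins: read the wrist's pose just before it. calibration takes no time and is no camera call.
- manip.job_done(): hands the job in, once; it reports no verdict.
The state is a dict: "time": time; "joint_pos": joint angles; "joint_vel": joint speeds; "joint_efforts": joint torques, N m; "tool_pos": TCP position; "tool_rot": TCP orientation; "contact_force": force on the tool from outside, world axes, zero at the start; "ft_torque": the same for the moment, N m; "gripper_width": opening from 0.0 (shut) to 1.0 (fully open).
Only numpy, scipy, OpenCV 4.12 (cv2) and the standard library are available. Lean on these libraries where they do the work, as an engineer would, in place of code of your own. Each camera call takes 0.05 s, during which the arm holds its last target. There are 200 camera calls.

## Task

Put the sample pot that stands on the bench into the carousel's one empty bin. A grey instrument case has been left lying over the carousel's loading opening: lift it off and lay it flat in the steel instrument tray. Turn the carousel by the bar knob on top until the empty bin lies squarely under the opening and stand the pot in it, upright, leaving the stored pots standing and the other things on the bench alone.

Things in the scene. Friction and masses are not known exactly. Their poses are not given: they have to be found in the camera images.
- pot_center (a point): Centre (half-way up, 29 mm above its foot) of the sample pot to be loaded: a plain white upright cylinder with a grey screw cap, 34 mm diameter, 58 mm tall, about 60 g, standing on the bench. It is the only pot of this size outside the carousel; its z axis is its upright axis.
- carousel: Sample carousel: fixed white round base, 280 mm diameter, origin on its axis at bench level. A turntable sits inside under a fixed clear drum cover: a 4 mm clear top plate (88 to 92 mm above the bench) and a clear round side wall. A 72 degree sector is left out of plate and wall: the loading opening.
- opening (a point): Middle of the loading opening, level with the cover's top (92 mm above the bench), 88 mm from the carousel's axis. The opening runs from 34 mm from the axis out past the rim; its straight edges lie 36 degrees either side of its middle and carry thin aluminium strips. Its -x axis points from the carousel's axis outwards through the opening.
- empty_bin (a point): Centre of the floor of the turntable's one empty bin, 22 mm above the bench, 88 mm from the axis; it turns with the turntable; its -x axis points outwards from the axis. The turntable has a black floor and five equal 72 degree bins, 28 to 127 mm from the axis, with aluminium walls 3 mm thick up to 48 mm above the bench. The other four hold one pot each.
- knob (a point): Point on the carousel's axis, 110 mm above the bench, in the aluminium bar knob: bar 56 mm long (its x axis, in line with the empty bin), 14 mm wide, 98 to 122 mm above the bench, on a round collar of 36 mm diameter. Knob and turntable are one piece, turn without end either way, no clicks or stops, about 0.1 N m of friction, and stay where left.
- case_center (a point): Centre (10 mm above its underside) of the instrument case: a flat closed grey plastic box 160 mm long (its y axis), 40 mm wide (its x axis), 20 mm high, about 110 g. It starts lying flat on the carousel's cover, bridging the loading opening from edge to edge.
- tray_floor (a point): Middle of the inner floor (3 mm above the bench) of the shallow steel instrument tray, which is fixed. Inside it measures 244 mm along its x axis by 144 mm along its y axis; the rim stands 14 mm above the bench. The forceps lie lengthwise some 57 mm from the middle on the -y side, the rest is free for the case, lengthwise along x.
- stored1_center (a point): Centre (29 mm above its foot) of one of the four stored pots in the carousel, the same as the pot to be loaded (34 mm diameter, 58 mm tall); it stands loose in its bin and rides with it. Leave it standing.
- stored2_center (a point): Centre (29 mm above its foot) of one of the four stored pots in the carousel, the same as the pot to be loaded (34 mm diameter, 58 mm tall); it stands loose in its bin and rides with it. Leave it standing.
- stored3_center (a point): Centre (29 mm above its foot) of one of the four stored pots in the carousel, the same as the pot to be loaded (34 mm diameter, 58 mm tall); it stands loose in its bin and rides with it. Leave it standing.
- stored4_center (a point): Centre (29 mm above its foot) of one of the four stored pots in the carousel, the same as the pot to be loaded (34 mm diameter, 58 mm tall); it stands loose in its bin and rides with it. Leave it standing.
- jar_center (a point): Centre of a bystander: brown glass jar with black lid, 60 mm diameter, 75 mm tall.
- dropper_center (a point): Centre of a bystander: small glass dropper bottle with a black bulb, 28 mm diameter, 100 mm tall.
- forceps_mid (a point): Middle of a bystander: steel forceps, about 130 mm long (along its x axis), 20 mm wide, 8 mm high, lying in the steel tray.
- beaker: Bystander: glass beaker, 70 mm diameter, 95 mm tall; origin under its centre.
- dishes: Bystander: stack of four Petri dishes, 90 mm diameter, 60 mm tall; origin under its centre.
- tape: Bystander: desk tape dispenser, 105 mm long (along its x axis), 30 mm wide, 78 mm tall; origin under its centre.

How it is judged:
On the way:
1. the case is off the opening and the empty bin lies under the opening (bin centre within 20 mm of the opening's middle), in whichever order, with the pot still outside the carousel (horizontal distance between empty_bin and opening below 0.02 m and horizontal distance between case_center and opening above 0.13 m and distance between pot_center and empty_bin above 0.065 m), for 0.2 s.
At the end, for the whole second after the job is handed in: The pot stands upright (within 7 degrees) on the floor of the bin that was empty, that bin lies under the loading opening (its centre within 20 mm of the opening's middle, about 13 degrees), the case lies flat on the floor inside the steel tray, and the four stored pots stand upright (horizontal distance between empty_bin and opening below 0.02 m and horizontal distance between pot_center and empty_bin below 0.045 m and z of pot_center in the frame of empty_bin between 0.024 and 0.034 m and angle between pot_center's own z axis and vertical below 0.12 rad and x of case_center in the frame of tray_floor between -0.1 and 0.1 m and y of case_center in the frame of tray_floor between -0.065 and 0.065 m and z of case_center in the frame of tray_floor between 0.006 and 0.016 m and angle between case_center's own z axis and vertical below 0.1 rad and angle between each of stored1_center, stored2_center, stored3_center, stored4_center's own z axis and vertical below 0.15 rad); the robot touches nothing.
It fails at once if a stored pot is tipped over (beyond 30 degrees) (angle between any of stored1_center, stored2_center, stored3_center, stored4_center's own z axis and vertical above 0.52 rad).
It fails at once if the sample pot is tipped over (beyond 60 degrees) (angle between pot_center's own z axis and vertical above 1.05 rad).
It fails at once if a bystander on the bench or in the tray is pushed more than 30 mm from its place (distance of any of jar_center, dropper_center, forceps_mid, beaker, dishes, tape from where it was at the start of the episode above 0.03 m).
It also fails if it takes over 72 s, if anything falls off the work surface, if the arm or the gripper's body presses on something with over 40 N, if the wrist force passes 120 N, or if a joint passes its speed limit or range.

## Working session

There is one attempt and no reset: what is moved stays moved. The work goes in short steps, Python scripts to look and compute and a tool call to move; the robot and the scene stay as the last step left them, time stands still between calls to the robot, and variables do not carry over. Pictures are saved under pics/ and viewed, about 8 in all and at most 12, crops included, and the job is handed in when it is done.

Besides the shell and the picture viewer there is one more tool, called after ">>>" as name(argument=value, ...), one argument or row to a line, values as JSON. apply_moves: Moves the arm, as the interface text tells. Its arguments: {"type":"object","properties":{"moves":{"type":"array","items":{"type":"array","items":{"type":"number"}}}},"required":["moves"]}

```bash
mkdir -p pics; ls; python3 - <<'E'
from plant import manip
import cv2,numpy as np
np.set_printoptions(precision=4,suppress=True)
s=manip.state();print(s,manip.tcp_to_tips)
for n in("top","side"):
    cv2.imwrite(f"pics/{n}0.png",manip.grab_frame(n));print(n,manip.calibration(n))
print(manip.calibration("wrist"))
E
```

```text
pics
{'time': 0.0, 'joint_pos': array([ 1.015 ,  0.0534,  1.6143,  0.    ,  1.476 , -0.119 ]), 'joint_vel': array([-0.001 , -0.0008,  0.0021, -0.0007, -0.002 , -0.0009]), 'joint_efforts': array([  0.0009, -39.3702, -37.0168,  -0.0001,   0.0073,   0.    ]), 'tool_pos': array([0.2641, 0.5658, 0.2491]), 'tool_rot': array([-0.6896,  0.691 , -0.1534,  0.153 ]), 'contact_force': array([ 0.3654, -0.3272,  0.6529]), 'ft_torque': array([ 0.0108,  0.0293, -0.0233]), 'gripper_width': 1.000313740631398} 0.019
top {'mtx': array([[385.2558,   0.    , 253.0661],
       [  0.    , 385.2558, 183.2472],
       [  0.    ,   0.    ,   1.    ]]), 'distortion': array([-0.0136,  0.    ,  0.    ,  0.    ,  0.    ]), 'T': array([[-0.1114, -0.9701,  0.2158,  0.3511],
       [-0.9938,  0.11  , -0.0189,  0.013 ],
       [-0.0054, -0.2166, -0.9763,  1.29  ],
       [ 0.    ,  0.    ,  0.    ,  1.    ]])}
side {'mtx': array([[427.1947,   0.    , 252.3343],
       [  0.    , 427.1947, 188.4325],
       [  0.    ,   0.    ,   1.    ]]), 'distortion': array([0.0544, 0.    , 0.    , 0.    , 0.    ]), 'T': array([[-0.9347, -0.208 ,  0.2882,  0.2164],
       [-0.3545,  0.6013, -0.7161,  0.9202],
       [-0.0243, -0.7715, -0.6358,  0.9206],
       [ 0.    ,  0.    ,  0.    ,  1.    ]])}
{'mtx': array([[317.6173,   0.    , 262.3056],
       [  0.    , 317.6173, 194.2254],
       [  0.    ,   0.    ,   1.    ]]), 'distortion': array([0.0304, 0.    , 0.    , 0.    , 0.    ]), 'T_tool_cam': array([[ 0.0002,  0.9518,  0.3069, -0.0796],
       [-0.0001, -0.3069,  0.9518, -0.1246],
       [ 1.    , -0.0002,  0.0001, -0.0013],
       [ 0.    ,  0.    ,  0.    ,  1.    ]])}
```

View pics/top0.png

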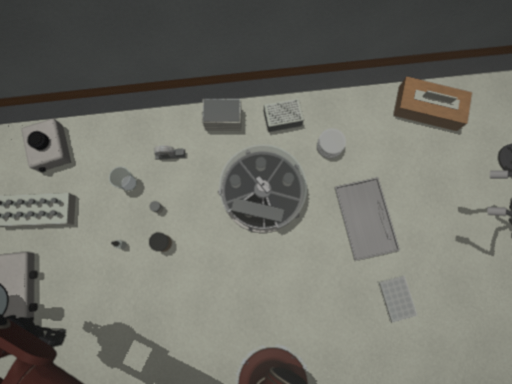

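View pics/side0.png

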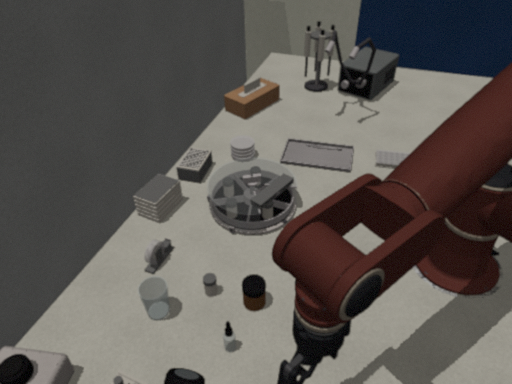

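The top view shows the carousel at about (262,188), with the case on it at (257,209). The tray is at (366,219), the pot at (155,206), the jar at (160,242), the dropper at (117,243) and the beaker at (124,180). I'll enlarge this area for exact pixels.

```bash
cat > h.py <<'E'
import numpy as np,cv2
from plant import manip
from scipy.spatial.transform import Rotation as R
np.set_printoptions(precision=4,suppress=True)
def camT(n):
    c=manip.calibration(n)
    if n!="wrist": return c,c["T"]
    s=manip.state();T=np.eye(4);q=s["tool_rot"]
    T[:3,:3]=R.from_quat([q[1],q[2],q[3],q[0]]).as_matrix();T[:3,3]=s["tool_pos"]
    return c,T@c["T_tool_cam"]
def ray(uv,z,n="top",cT=None):
    c,T=cT or camT(n)
    p=cv2.undistortPoints(np.array(uv,float).reshape(-1,1,2),c["mtx"],c["distortion"]).reshape(-1,2)
    d=np.c_[p,np.ones(len(p))]@T[:3,:3].T
    return T[:3,3]+d*((np.asarray(z)-T[2,3])/d[:,2])[:,None]
def proj(P,n="top",cT=None):
    c,T=cT or camT(n);Ti=np.linalg.inv(T)
    return cv2.projectPoints(np.array(P,float).reshape(-1,1,3),cv2.Rodrigues(Ti[:3,:3])[0],Ti[:3,3],c["mtx"],c["distortion"])[0].reshape(-1,2)
E
python3 - <<'E'
from h import *
im=cv2.imread("pics/top0.png")
a=cv2.resize(im[140:250,205:315],None,fx=5,fy=5,interpolation=cv2.INTER_CUBIC)
b=cv2.resize(im[140:260,135:205][:, :49],None,fx=5,fy=5,interpolation=cv2.INTER_CUBIC)[:550]
o=np.hstack([a,b]);o=np.clip(o*1.6,0,255).astype(np.uint8);cv2.imwrite("pics/c1.png",o)
# coarse case
print(ray([[262,188],[257,209],[366,219],[155,206],[160,242]],[.122,.112,.003,.058,.075]))
E
```

```text
[[ 0.5911 -0.0354  0.122 ]
 [ 0.5292 -0.0128  0.112 ]
 [ 0.4709 -0.3743  0.003 ]
 [ 0.5841  0.3134  0.058 ]
 [ 0.4651  0.3002  0.075 ]]
```

View pics/c1.png

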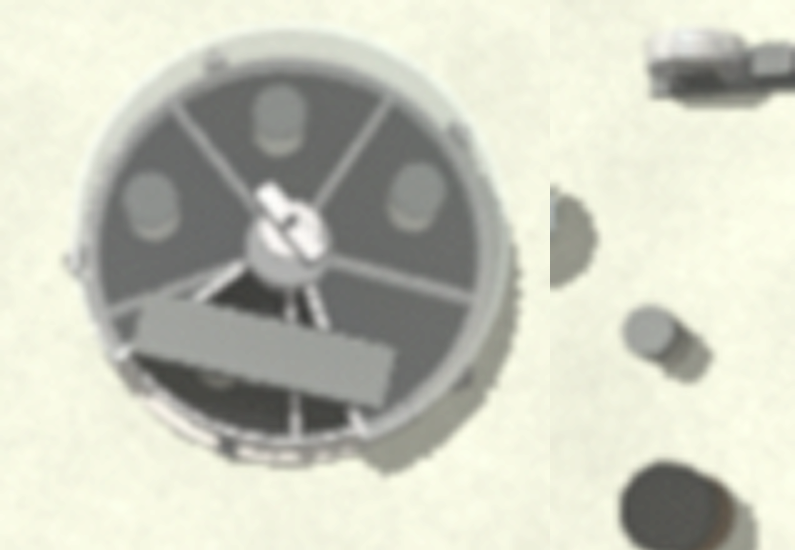

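The crop shows stored pots at (152,200), (278,115) and (415,190), and one at (215,375) under the case. The empty bin is at lower right, between the walls at (475,295) and (293,430). The knob bar runs (265,190)–(318,248), the opening strips run (240,268)–(125,352) and (312,290)–(362,432), and the pot cap is at (652,332).

```bash
python3 - <<'E'
from h import *
im=cv2.imread("pics/top0.png")
f=lambda L,ox=205:[[ox+(x+.5)/5-.5,140+(y+.5)/5-.5] for x,y in L]
k=ray(f([(265,190),(318,248)]),.122);print("knob",k,k.mean(0),np.linalg.norm(k[1]-k[0]))
s=ray(f([(240,268),(125,352),(312,290),(362,432)]),.093);print("strips",s)
d1=s[1]-s[0];d2=s[3]-s[2];a=np.linalg.solve(np.c_[d1[:2],-d2[:2]],(s[2]-s[0])[:2]);print("axis by strips",s[0]+a[0]*d1)
an=[np.degrees(np.arctan2(d[1],d[0])) for d in(d1,d2,k[1]-k[0])];print("angles",an)
c=ray(f([(152,293),(397,350),(380,405),(132,345)]),.112);print("case",c,c.mean(0),np.linalg.norm(np.diff(c,axis=0),axis=1))
w=ray(f([(475,297),(293,430),(100,310),(395,100),(180,107)]),.048);print("wall outer ends",w,"r from knob",np.linalg.norm((w-k.mean(0))[:,:2],axis=1),np.degrees(np.arctan2(*(w-k.mean(0))[:,1::-1].T)))
print("pot",ray(f([(652-550,332)],135),.058))
print("side px of pot",proj([[.584,.313,.058],[.584,.313,0]],"side"))
# tray: mask darker than bench, near (366,219)
g=cv2.cvtColor(im,cv2.COLOR_BGR2GRAY);roi=g[170:270,325:410]
m=(roi<np.median(g[260:300,200:330])-25).astype(np.uint8)
cs,_=cv2.findContours(m,0,2);q=max(cs,key=cv2.contourArea);r=cv2.minAreaRect(q);b=cv2.boxPoints(r)+[325,170];print("tray px",b)
t=ray(b,.014);print("tray",t,t.mean(0),np.linalg.norm(np.diff(t,axis=0),axis=1))
o=cv2.resize(im[170:270,325:410],None,fx=5,fy=5,interpolation=cv2.INTER_CUBIC)
sd=cv2.resize(cv2.imread("pics/side0.png")[150:320,135:310],None,fx=2.1,fy=2.1)
h=max(o.shape[0],sd.shape[0]);z=lambda a:cv2.copyMakeBorder(a,0,h-a.shape[0],0,0,0)
cv2.imwrite("pics/c2.png",np.clip(np.hstack([z(o),z(sd)])*1.5,0,255).astype(np.uint8))
E
```

```text
knob [[ 0.6256 -0.0256  0.122 ]
 [ 0.5852 -0.054   0.122 ]] [ 0.6054 -0.0398  0.122 ] 0.049327607932303605
strips [[ 0.5838 -0.0051  0.093 ]
 [ 0.5385  0.0726  0.093 ]
 [ 0.5646 -0.0487  0.093 ]
 [ 0.4721 -0.0688  0.093 ]]
axis by strips [ 0.6041 -0.04    0.093 ]
angles [np.float64(120.21621351921603), np.float64(-167.68949018757633), np.float64(-144.86909695248949)]
case [[ 0.5705  0.0513  0.112 ]
 [ 0.518  -0.0953  0.112 ]
 [ 0.4854 -0.0806  0.112 ]
 [ 0.5394  0.0669  0.112 ]] [ 0.5283 -0.0144  0.112 ] [0.1557 0.0358 0.157 ]
wall outer ends [[ 0.556  -0.1564  0.048 ]
 [ 0.4829 -0.0279  0.048 ]
 [ 0.575   0.0883  0.048 ]
 [ 0.6947 -0.1216  0.048 ]
 [ 0.7061  0.0219  0.048 ]] r from knob [0.1266 0.123  0.1317 0.1211 0.1181] [-112.9612  174.4367  103.3412  -42.492    31.5236]
pot [[0.5841 0.3134 0.058 ]]
side px of pot [[210.1181 276.5125]
 [212.0073 290.728 ]]
tray px [[333.4541 186.7969]
 [378.364  174.4687]
 [399.2063 250.3943]
 [354.2964 262.7226]]
tray [[ 0.5903 -0.2806  0.014 ]
 [ 0.6155 -0.4395  0.014 ]
 [ 0.356  -0.4611  0.014 ]
 [ 0.3337 -0.3086  0.014 ]] [ 0.4739 -0.3724  0.014 ] [0.1609 0.2603 0.1541]
```

View pics/c2.png

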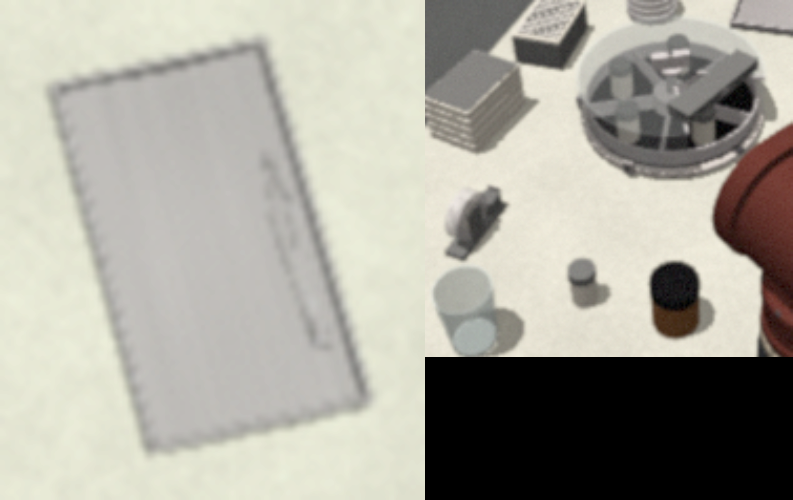

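The sizes agree with those given: strip sector 72°, case about 157×36 mm, tray about 258×157 mm outside. The axis comes out at (0.605,-0.040) from both the knob and the strips. The right panel confirms that the pot has the jar at right, the beaker at left and free space around it. Next I'll compute the first moves.

```bash
cat >> h.py <<'E'
def go(x,y,z,jaw):
    "tool-frame turn about y (deg) then shift (mm) x,y,z after the turn to reach pose, jaw = world yaw of jaw axis"
    s=manip.state();q=s["tool_rot"];M=R.from_quat([q[1],q[2],q[3],q[0]])
    zz=M.apply([0,0,1]);yy=M.apply([0,1,0]);yaw=np.degrees(np.arctan2(zz[1],zz[0]))
    d=(jaw-yaw+90)%180-90            # world yaw change; tool y is down -> turn -d about y
    M2=R.from_euler('z',d,degrees=True)*M
    print("t",s["time"],"pos",s["tool_pos"],"yaw",yaw.round(2),"tooly",yy,"F",s["contact_force"],"w",s["gripper_width"],"j",s["joint_pos"])
    print("turn y",(-d).round(2),"then shift",(M2.inv().apply(np.array([x,y,z])-s["tool_pos"])*1000).round(1))
E
python3 - <<'E'
from h import *
go(.528,-.0144,.2,160)
print("beaker",ray([[124,180]],.095),"dishes",ray([[332,142]],.06), "dropper",ray([[117,243]],.05))
E
```

```text
t 0.1 pos [0.2641 0.5659 0.2492] yaw 64.97 tooly [-0.001  -0.0015 -1.    ] F [ 0.0303  0.4043 -0.6816] w 0.9996155588810429 j [ 1.015   0.0533  1.6141  0.      1.476  -0.119 ]
turn y 84.97 then shift [455.   48.3 446.5]
beaker [[0.6722 0.3983 0.095 ]] dishes [[ 0.7338 -0.2892  0.06  ]] dropper [[0.4796 0.4434 0.05  ]]
```

>>> apply_moves(
  moves=[
    [-0.4,0,0,0,0,8.5,0],
    [-0.4,0,0,0,0,8.5,0],
    [-0.4,0,0,0,0,8.5,0],
    [-0.4,0,0,0,0,8.5,0],
    [-0.4,0,0,0,0,8.5,0],
    [-0.4,0,0,0,0,8.5,0],
    [-0.4,0,0,0,0,8.5,0],
    [-0.4,0,0,0,0,8.5,0],
    [-0.4,0,0,0,0,8.5,0],
    [-0.4,0,0,0,0,8.5,0],
    [-0.4,26,2,26,0,0,0],
    [-0.4,26,2,26,0,0,0],
    [-0.4,26,2,26,0,0,0],
    [-0.4,26,2,26,0,0,0],
    [-0.4,26,2,26,0,0,0],
    [-0.4,26,2,26,0,0,0],
    [-0.4,26,2,26,0,0,0],
    [-0.4,26,2,26,0,0,0],
    [-0.4,26,2,26,0,0,0],
    [-0.4,26,2,26,0,0,0],
  ],
)

```text
time: 2.1
tool_pos: [0.4197, 0.2315, 0.2298]
tool_rot: [0.405, -0.406, 0.579, -0.579]
contact_force: [0.4, 0.0, 0.5]
gripper_width: 0.697
```

>>> apply_moves(
  moves=[
    [-0.4,26,2,26,0,0,0],
    [-0.4,26,2,26,0,0,0],
    [-0.4,26,2,26,0,0,0],
    [-0.4,26,2,26,0,0,0],
    [-0.4,20,2,20,0,0,0],
    [-0.4,0,0,0,0,0,0],
    [-0.4,0,0,0,0,0,0],
    [-0.4,0,0,0,0,0,0],
  ],
)

```text
time: 2.9
tool_pos: [0.4932, 0.0747, 0.22]
tool_rot: [0.406, -0.406, 0.579, -0.579]
contact_force: [-1.2, 0.8, 0.0]
gripper_width: 0.694
```

```bash
python3 - <<'E'
from h import *
go(.528,-.0144,.113,160)
cT=camT("wrist");im=manip.grab_frame("wrist")
# overlay expected axes/case points
th=np.radians(70);u=np.array([np.cos(th),np.sin(th),0]);v=np.array([-u[1],u[0],0]);c=np.array([.528,-.0144,.112])
for p in proj([c+a*u*.08+b*v*.02 for a in(-1,1) for b in(-1,1)],cT=cT): cv2.circle(im,tuple(int(x) for x in p),3,(0,0,255),1)
C=np.array([.6045,-.04,.122]);
for p in proj([C]+[C+np.array([np.cos(t),np.sin(t),0])*.028 for t in np.radians([-149.2,30.8])],cT=cT): cv2.circle(im,tuple(int(x) for x in p),3,(0,255,0),1)
o=[C+[0,0,-.03]+np.array([np.cos(t),np.sin(t),0])*r for t in np.radians([120.3,192.3]) for r in (.034,.139)]
for p in proj(o,cT=cT): cv2.circle(im,tuple(int(x) for x in p),3,(255,0,0),1)
cv2.imwrite("pics/w1.png",cv2.convertScaleAbs(im,alpha=1.4))
E
```

```text
t 2.9 pos [0.4932 0.0747 0.22  ] yaw -19.98 tooly [-0.0006  0.0003 -1.    ] F [-1.1686  0.8019  0.0487] w 0.6943432765379205 j [ 0.0008 -0.2353  1.9331  0.0003  1.4445  0.3495]
turn y 0.02 then shift [ 71.8 107.   63.2]
```

View pics/w1.png

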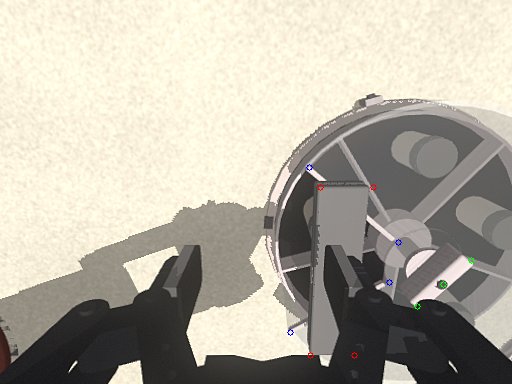

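The wrist view shows the case's far end at about (316..367,185), roughly 5 px left of my overlay, so I'll shift about 3 mm. The strip's outer end agrees with the overlay at (309,167). The knob overlay is a few pixels off, and I'll measure it again from nearer. Now I'll grasp the case.

>>> apply_moves(
  moves=[
    [-0.4,23,0,20,0,0,0],
    [-0.4,23,0,20,0,0,0],
    [-0.4,23,0,20,0,0,0],
    [-0.4,0,0,0,0,0,0],
    [-0.4,0,20,0,0,0,0],
    [-0.4,0,25,0,0,0,0],
    [-0.4,0,25,0,0,0,0],
    [-0.4,0,25,0,0,0,0],
    [-0.4,0,12,0,0,0,0],
    [-0.4,0,0,0,0,0,0],
    [0.6,0,0,0,0,0,0],
    [1,0,0,0,0,0,0],
    [1,0,0,0,0,0,0],
    [1,0,0,0,0,0,0],
    [1,0,0,0,0,0,0],
    [1,0,0,0,0,0,0],
  ],
)

```text
time: 4.55
tool_pos: [0.5277, -0.0114, 0.1152]
tool_rot: [-0.406, 0.405, -0.579, 0.58]
contact_force: [-0.7, 1.4, 6.6]
gripper_width: 0.45
```

```bash
python3 - <<'E'
from h import *
go(.471,-.357,.2,275.5-180)
E
```

```text
t 4.55 pos [ 0.5277 -0.0114  0.1152] yaw -20.03 tooly [ 0.0032  0.     -1.    ] F [-0.7217  1.4068  6.5928] w 0.4500679877125665 j [-0.1629 -0.0572  1.9576  0.0006  1.238   0.1865]
turn y 64.47 then shift [ 89.4 -83.9 338.9]
```

>>> apply_moves(
  moves=[
    [1,0,-10,0,0,0,0],
    [1,0,-25,0,0,0,0],
    [1,0,-25,0,0,0,0],
    [1,0,-25,0,0,0,0],
    [1,0,0,0,0,8.1,0],
    [1,0,0,0,0,8.1,0],
    [1,0,0,0,0,8.1,0],
    [1,0,0,0,0,8.1,0],
    [1,0,0,0,0,8.1,0],
    [1,0,0,0,0,8.1,0],
    [1,0,0,0,0,8.1,0],
    [1,0,0,0,0,7.8,0],
    [1,6,0,24,0,0,0],
    [1,6,0,24,0,0,0],
    [1,6,0,24,0,0,0],
    [1,6,0,24,0,0,0],
    [1,6,0,24,0,0,0],
    [1,6,0,24,0,0,0],
    [1,6,0,24,0,0,0],
    [1,6,0,24,0,0,0],
  ],
)

```text
time: 6.55
tool_pos: [0.4963, -0.208, 0.1983]
tool_rot: [0.033, -0.034, 0.706, -0.706]
contact_force: [0.4, 0.8, -0.9]
gripper_width: 0.449
```

>>> apply_moves(
  moves=[
    [1,6,0,24,0,0,0],
    [1,6,0,24,0,0,0],
    [1,6,0,24,0,0,0],
    [1,6,0,24,0,0,0],
    [1,6,0,24,0,0,0],
    [1,6,0,24,0,0,0],
    [1,0,0,0,0,0,0],
    [1,0,0,0,0,0,0],
    [1,0,0,0,0,0,0],
  ],
)

```text
time: 7.45
tool_pos: [0.4748, -0.353, 0.1981]
tool_rot: [0.034, -0.034, 0.707, -0.706]
contact_force: [-0.2, -0.9, -0.7]
gripper_width: 0.451
```

```bash
python3 - <<'E'
from h import *
go(.471,-.357,.026,275.5-180)
im=manip.grab_frame("top");cv2.imwrite("pics/t2.png",im)
a=cv2.resize(im[140:250,205:315],None,fx=4,fy=4,interpolation=cv2.INTER_CUBIC)
b=cv2.resize(im[165:275,320:410],None,fx=4,fy=4,interpolation=cv2.INTER_CUBIC)
cv2.imwrite("pics/c3.png",cv2.convertScaleAbs(np.hstack([a,b]),alpha=1.5))
E
```

```text
t 7.45 pos [ 0.4748 -0.353   0.1981] yaw -84.5 tooly [-0.0005  0.0008 -1.    ] F [-0.175  -0.941  -0.7034] w 0.451209239160118 j [-0.7652  0.012   1.743   0.0002  1.3875  0.7095]
turn y 0.0 then shift [  4.1 172.1   3.7]
```

View pics/c3.png

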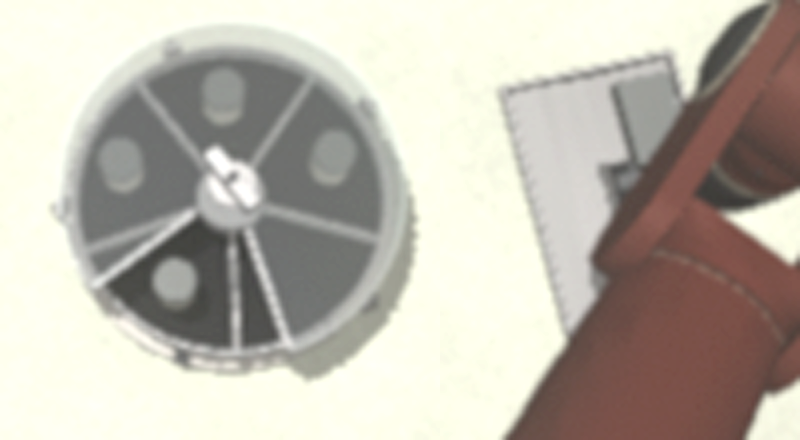

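The case is held level over the tray and the carousel opening is now clear. I'll lower the case and release it.

>>> apply_moves(
  moves=[
    [1,0,25,0,0,0,0],
    [1,0,30,0,0,0,0],
    [1,0,30,0,0,0,0],
    [1,0,30,0,0,0,0],
    [1,0,25,0,0,0,0],
    [1,0,15,0,0,0,0],
    [1,0,7,0,0,0,0],
    [1,0,5,0,0,0,0],
    [1,0,3,0,0,0,0],
    [1,0,1,0,0,0,0],
    [1,0,0,0,0,0,0],
    [1,0,0,0,0,0,0],
  ],
)

```text
time: 8.7
tool_pos: [0.4752, -0.3542, 0.0281]
tool_rot: [-0.034, 0.033, -0.706, 0.707]
contact_force: [0.3, -0.2, -0.2]
gripper_width: 0.448
```

```bash
python3 - <<'E'
from h import *
go(.471,-.357,.026,275.5-180)
f=lambda L:[[205+(x+.5)/4-.5,140+(y+.5)/4-.5] for x,y in L]
k=ray(f([(211,152),(252,203)]),.122);print("knob",k.mean(0))
s=ray(f([(195,212),(97,285),(247,230),(288,345)]),.093)
d1=s[1]-s[0];d2=s[3]-s[2];a=np.linalg.solve(np.c_[d1[:2],-d2[:2]],(s[2]-s[0])[:2]);C=s[0]+a[0]*d1;print("axis",C)
print([np.degrees(np.arctan2(d[1],d[0]))%360 for d in(d1,d2,k[1]-k[0])])
w=ray(f([(375,240),(235,347),(88,250),(308,80),(140,83)]),.048)-np.array([.605,-.040,0]);print(np.linalg.norm(w[:,:2],axis=1),np.degrees(np.arctan2(w[:,1],w[:,0]))%72)
E
```

```text
t 8.7 pos [ 0.4752 -0.3542  0.0281] yaw -84.53 tooly [ 0.001  -0.0009 -1.    ] F [ 0.2712 -0.1818 -0.2498] w 0.44798620453995514 j [-0.766   0.2141  1.8358  0.      1.0904  0.7093]
turn y -0.03 then shift [4.5 2.1 2.3]
knob [ 0.6036 -0.0384  0.122 ]
axis [ 0.6037 -0.0386  0.093 ]
[np.float64(120.75633915566245), np.float64(192.54613872506187), np.float64(211.52345683519118)]
[0.123  0.1252 0.1262 0.1174 0.1223] [29.7091 30.5698 32.9154 32.2889 32.0877]
```

>>> apply_moves(
  moves=[
    [1,0,1.5,0,0,0,0],
    [1,0,1,0,0,0,0],
    [1,0,0,0,0,0,0],
    [0,0,0,0,0,0,0],
    [-0.4,0,0,0,0,0,0],
    [-0.4,0,0,0,0,0,0],
    [-0.4,0,0,0,0,0,0],
    [-0.4,0,-8,0,0,0,0],
    [-0.4,0,-20,0,0,0,0],
    [-0.4,0,-30,0,0,0,0],
    [-0.4,0,-30,0,0,0,0],
    [-0.4,0,-30,0,0,0,0],
    [-0.4,0,-30,0,0,0,0],
    [-0.4,0,-20,0,0,0,0],
    [-0.4,0,0,0,0,0,0],
  ],
)

```text
time: 10.2
tool_pos: [0.4765, -0.3554, 0.1978]
tool_rot: [-0.036, 0.032, -0.704, 0.708]
contact_force: [0.3, 0.7, 0.5]
gripper_width: 0.7
```

```bash
python3 - <<'E'
from h import *
go(.604,-.039,.2,121.5)
im=manip.grab_frame("top");cT=camT("wrist");w=manip.grab_frame("wrist")
cv2.imwrite("pics/w2.png",cv2.convertScaleAbs(w,alpha=1.4))
E
```

```text
t 10.2 pos [ 0.4765 -0.3554  0.1978] yaw -84.53 tooly [ 0.006  -0.0057 -1.    ] F [0.3038 0.7221 0.4981] w 0.7004044264121168 j [-0.766   0.0134  1.7421  0.      1.3777  0.7093]
turn y -26.03 then shift [-274.    -2.  -203.2]
```

View pics/w2.png

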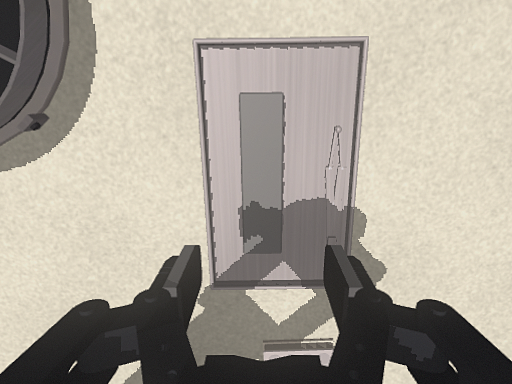

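The wrist view shows the case flat and parallel in the tray (240..284, 93..253), with the forceps clear at (335,130..245). Next is the knob.

>>> apply_moves(
  moves=[
    [-0.5,0,0,0,0,-6.5,0],
    [-0.5,0,0,0,0,-6.5,0],
    [-0.5,0,0,0,0,-6.5,0],
    [-0.5,0,0,0,0,-6.5,0],
    [-0.5,-23,0,-17,0,0,0],
    [-0.5,-23,0,-17,0,0,0],
    [-0.5,-23,0,-17,0,0,0],
    [-0.5,-23,0,-17,0,0,0],
    [-0.5,-23,0,-17,0,0,0],
    [-0.5,-23,0,-17,0,0,0],
    [-0.5,-23,0,-17,0,0,0],
    [-0.5,-23,0,-17,0,0,0],
    [-0.5,-23,0,-17,0,0,0],
    [-0.5,-23,0,-17,0,0,0],
    [-0.5,-23,0,-17,0,0,0],
    [-0.5,-20,0,-16,0,0,0],
    [-0.5,0,0,0,0,0,0],
    [-0.5,0,0,0,0,0,0],
    [-0.5,0,0,0,0,0,0],
  ],
)

```text
time: 12.2
tool_pos: [0.6009, -0.0388, 0.1915]
tool_rot: [0.191, -0.192, 0.681, -0.68]
contact_force: [-0.3, -0.6, -0.3]
gripper_width: 0.754
```

```bash
python3 - <<'E'
from h import *
go(.604,-.039,.125,121.5)
E
```

```text
t 12.2 pos [ 0.6009 -0.0388  0.1915] yaw -58.57 tooly [-0.0022  0.     -1.    ] F [-0.314 -0.619 -0.3  ] w 0.7538605486325942 j [-0.1878  0.043   1.7227 -0.0004  1.378   0.8344]
turn y -0.07 then shift [-2.7 66.5  1.9]
```

>>> apply_moves(
  moves=[
    [-0.4,-2.5,10,2,0,0,0],
    [-0.4,0,20,0,0,0,0],
    [-0.4,0,20,0,0,0,0],
    [-0.4,0,12,0,0,0,0],
    [-0.4,0,4,0,0,0,0],
    [-0.2,0,0,0,0,0,0],
    [0.2,0,0,0,0,0,0],
    [0.5,0,0,0,0,0,0],
    [1,0,0,0,0,0,0],
    [1,0,0,0,0,0,0],
    [1,0,0,0,0,0,0],
    [1,0,0,0,0,0,0],
  ],
)

```text
time: 13.4
tool_pos: [0.6048, -0.0374, 0.1284]
tool_rot: [0.192, -0.192, 0.681, -0.68]
contact_force: [-3.0, 3.3, 5.1]
gripper_width: 0.143
```

```bash
python3 - <<'E'
from h import *
go(.604,-.039,.125,66.5)
E
```

```text
t 13.4 pos [ 0.6048 -0.0374  0.1284] yaw -58.5 tooly [-0.0003  0.0022 -1.    ] F [-3.0354  3.3181  5.0766] w 0.14262427466744942 j [-0.1854  0.1122  1.7608  0.0022  1.2694  0.835 ]
turn y 55.0 then shift [0.1 3.4 1.8]
```

>>> apply_moves(
  moves=[
    [1,0,0,0,0,2,0],
    [1,0,0,0,0,3,0],
    [1,0,0,0,0,3,0],
    [1,0,0,0,0,4,0],
    [1,0,0,0,0,4,0],
    [1,0,0,0,0,4,0],
    [1,0,0,0,0,4,0],
    [1,0,0,0,0,4,0],
    [1,0,0,0,0,4,0],
    [1,0,0,0,0,4,0],
    [1,0,0,0,0,4,0],
    [1,0,0,0,0,4,0],
    [1,0,0,0,0,4,0],
    [1,0,0,0,0,3,0],
    [1,0,0,0,0,2,0],
    [1,0,0,0,0,2,0],
    [1,0,0,0,0,0,0],
    [1,0,0,0,0,0,0],
    [1,0,0,0,0,0,0],
  ],
)

```text
time: 15.3
tool_pos: [0.6048, -0.0382, 0.1283]
tool_rot: [-0.144, 0.144, 0.692, -0.692]
contact_force: [-5.1, 1.6, 6.7]
gripper_width: 0.147
```

>>> apply_moves(
  moves=[
    [0.5,0,0,0,0,0,0],
    [0,0,0,0,0,0,0],
    [-0.3,0,0,0,0,0,0],
    [-0.3,0,0,0,0,0,0],
    [-0.3,0,0,0,0,0,0],
    [-0.3,0,-15,0,0,0,0],
    [-0.3,0,-30,0,0,0,0],
    [-0.3,0,-30,0,0,0,0],
    [-0.3,0,-15,0,0,0,0],
    [-0.3,0,0,0,0,0,0],
  ],
)

```text
time: 16.3
tool_pos: [0.6067, -0.0389, 0.221]
tool_rot: [-0.142, 0.147, 0.692, -0.692]
contact_force: [-0.1, -0.4, 0.1]
gripper_width: 0.648
```

```bash
python3 - <<'E'
from h import *
go(.584,.3135,.2,140)
E
```

```text
t 16.3 pos [ 0.6067 -0.0389  0.221 ] yaw -113.53 tooly [ 0.0067 -0.0013 -1.    ] F [-0.0972 -0.421   0.0972] w 0.6481040351036683 j [-0.1864  0.0279  1.6878 -0.      1.419   1.795 ]
turn y -73.53 then shift [-255.2   23.1 -243.8]
```

>>> apply_moves(
  moves=[
    [-0.3,0,0,0,0,-8.2,0],
    [-0.3,0,0,0,0,-8.2,0],
    [-0.3,0,0,0,0,-8.2,0],
    [-0.3,0,0,0,0,-8.2,0],
    [-0.3,0,0,0,0,-8.2,0],
    [-0.3,0,0,0,0,-8.2,0],
    [-0.3,0,0,0,0,-8.2,0],
    [-0.3,0,0,0,0,-8.2,0],
    [-0.3,0,0,0,0,-8,0],
    [-0.3,-23,0,-22,0,0,0],
    [-0.3,-23,0,-22,0,0,0],
    [-0.3,-23,0,-22,0,0,0],
    [-0.3,-23,0,-22,0,0,0],
    [-0.3,-23,0,-22,0,0,0],
    [-0.3,-23,0,-22,0,0,0],
    [-0.3,-23,0,-22,0,0,0],
    [-0.3,-23,0,-22,0,0,0],
    [-0.3,0,0,0,0,0,0],
    [-0.3,0,0,0,0,0,0],
    [-0.3,0,0,0,0,0,0],
  ],
)

```text
time: 18.3
tool_pos: [0.5877, 0.2146, 0.2157]
tool_rot: [-0.298, 0.3, -0.641, 0.641]
contact_force: [0.1, -0.4, 0.1]
gripper_width: 0.65
```

```bash
python3 - <<'E'
from h import *
go(.584,.3135,.2,140)
im=manip.grab_frame("top");cT=camT("wrist");w=manip.grab_frame("wrist")
print("pot wrist expected",proj([[.584,.3134,.058],[.584,.3134,0]],cT=cT))
a=cv2.resize(im[140:250,205:315],None,fx=3.49,fy=3.49,interpolation=cv2.INTER_CUBIC)
h=384;cv2.imwrite("pics/c4.png",cv2.convertScaleAbs(np.hstack([a[:h,:],w[:h,100:500]]),alpha=1.4));print(a.shape)
np.save("cT.npy",np.array(cT,dtype=object),allow_pickle=True)
E
```

```text
t 18.3 pos [0.5877 0.2146 0.2157] yaw -39.97 tooly [-0.0016 -0.0008 -1.    ] F [ 0.1495 -0.4078  0.1396] w 0.6499381302236547 j [ 0.2314  0.0782  1.6446 -0.0004  1.4206  0.929 ]
turn y 0.03 then shift [-73.4  15.6 -66.4]
pot wrist expected [[184.4359  95.8632]
 [197.7459  95.0314]]
(384, 384, 3)
```

View pics/c4.png

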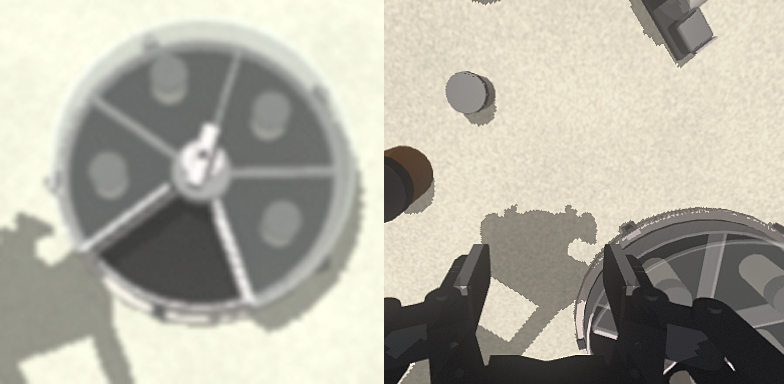

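The empty dark bin now lies squarely between the strips and the four stored pots stand. The pot cap in the wrist view is at (182,92), against (184,96) predicted, so it agrees within 2 mm. Next I'll grasp it.

>>> apply_moves(
  moves=[
    [-0.3,-25,0,-22,0,0,0],
    [-0.3,-25,0,-22,0,0,0],
    [-0.3,-25,0,-23,0,0,0],
    [-0.3,0,0,0,0,0,0],
    [-0.3,0,0,0,0,0,0],
    [-0.3,0,30,0,0,0,0],
    [-0.3,0,30,0,0,0,0],
    [-0.3,0,30,0,0,0,0],
    [-0.3,0,30,0,0,0,0],
    [-0.3,0,25,0,0,0,0],
    [-0.3,0,18,0,0,0,0],
    [-0.3,0,6,0,0,0,0],
    [-0.3,0,0,0,0,0,0],
    [-0.3,0,0,0,0,0,0],
  ],
)

```text
time: 19.8
tool_pos: [0.5859, 0.3161, 0.0494]
tool_rot: [-0.3, 0.298, -0.641, 0.641]
contact_force: [0.2, 0.5, -0.8]
gripper_width: 0.651
```

>>> apply_moves(
  moves=[
    [0,0,0,0,0,0,0],
    [0.2,0,0,0,0,0,0],
    [0.5,0,0,0,0,0,0],
    [1,0,0,0,0,0,0],
    [1,0,0,0,0,0,0],
    [1,0,0,0,0,0,0],
    [1,0,0,0,0,0,0],
  ],
)

```text
time: 20.5
tool_pos: [0.5857, 0.3167, 0.0496]
tool_rot: [0.3, -0.298, 0.641, -0.641]
contact_force: [-1.8, 0.1, 6.1]
gripper_width: 0.383
```

```bash
python3 - <<'E'
from h import *
f=lambda L:[[205+(x+.5)/3.49-.5,140+(y+.5)/3.49-.5] for x,y in L]
k=ray(f([(208,128),(195,178)]),.122);d=k[1]-k[0];print("knob",k.mean(0),np.degrees(np.arctan2(d[1],d[0]))%360)
w=ray(f([(335,171),(235,55),(93,98)]),.048)-np.array([.604,-.039,0]);print(np.degrees(np.arctan2(w[:,1],w[:,0]))%72, "want 48.5")
t=np.radians(156.6);go(.604+.088*np.cos(t),-.039+.088*np.sin(t),.18,66.5)
E
```

```text
knob [ 0.6053 -0.0383  0.122 ] 159.07333493475923
[47.594  49.3438 48.808 ] want 48.5
t 20.5 pos [0.5857 0.3167 0.0496] yaw -39.91 tooly [ 0.0023  0.0012 -1.    ] F [-1.7597  0.1061  6.0523] w 0.3833042200816929 j [0.3839 0.3338 1.6468 0.0003 1.1585 1.0804]
turn y 73.59 then shift [ -70.9 -129.9  319.1]
```

>>> apply_moves(
  moves=[
    [1,0,-8,0,0,0,0],
    [1,0,-22,0,0,0,0],
    [1,0,-30,0,0,0,0],
    [1,0,-30,0,0,0,0],
    [1,0,-30,0,0,0,0],
    [1,0,-20,0,0,0,0],
    [1,0,0,0,0,8,0],
    [1,0,0,0,0,8,0],
    [1,0,0,0,0,8,0],
    [1,0,0,0,0,8,0],
    [1,0,0,0,0,8,0],
    [1,0,0,0,0,8,0],
    [1,0,0,0,0,8,0],
    [1,0,0,0,0,8,0],
    [1,0,0,0,0,8,0],
    [1,0,0,0,0,1.5,0],
    [1,0,0,0,0,0,0],
  ],
)

```text
time: 22.2
tool_pos: [0.5845, 0.3159, 0.1876]
tool_rot: [0.143, -0.143, -0.692, 0.693]
contact_force: [-0.3, -0.1, -0.7]
gripper_width: 0.378
```

>>> apply_moves(
  moves=[
    [1,-3,0,14,0,0,0],
    [1,-5.5,0,25,0,0,0],
    [1,-5.5,0,25,0,0,0],
    [1,-5.5,0,25,0,0,0],
    [1,-5.5,0,25,0,0,0],
    [1,-5.5,0,25,0,0,0],
    [1,-5.5,0,25,0,0,0],
    [1,-5.5,0,25,0,0,0],
    [1,-5.5,0,25,0,0,0],
    [1,-5.5,0,25,0,0,0],
    [1,-5.5,0,25,0,0,0],
    [1,-5.5,0,25,0,0,0],
    [1,-5.5,0,25,0,0,0],
    [1,-3,0,14,0,0,0],
    [1,0,0,0,0,0,0],
    [1,0,0,0,0,0,0],
    [1,0,0,0,0,0,0],
  ],
)

```text
time: 23.9
tool_pos: [0.5205, -0.0128, 0.1878]
tool_rot: [-0.143, 0.143, 0.693, -0.692]
contact_force: [-0.1, -0.2, -1.0]
gripper_width: 0.38
```

```bash
python3 - <<'E'
from h import *
t=np.radians(156.6);go(.604+.088*np.cos(t),-.039+.088*np.sin(t),.073,66.5)
E
```

```text
t 23.9 pos [ 0.5205 -0.0128  0.1878] yaw -113.36 tooly [ 0.      0.0004 -1.    ] F [-0.1116 -0.2403 -1.002 ] w 0.38025188705615987 j [-0.1679 -0.1526  1.9168  0.0004  1.3774  1.8106]
turn y 0.14 then shift [  1.  114.8  -9.1]
```

>>> apply_moves(
  moves=[
    [1,1,0,-9,0,0,0],
    [1,0,0,0,0,0,0],
    [1,0,25,0,0,0,0],
    [1,0,25,0,0,0,0],
    [1,0,25,0,0,0,0],
    [1,0,18,0,0,0,0],
    [1,0,10,0,0,0,0],
    [1,0,6,0,0,0,0],
    [1,0,4,0,0,0,0],
    [1,0,2,0,0,0,0],
    [1,0,0,0,0,0,0],
    [1,0,0,0,0,0,0],
  ],
)

```text
time: 25.1
tool_pos: [0.5236, -0.005, 0.0736]
tool_rot: [-0.143, 0.144, 0.692, -0.692]
contact_force: [0.0, 0.5, -0.9]
gripper_width: 0.379
```

```bash
python3 - <<'E'
from h import *
t=np.radians(156.6);go(.604+.088*np.cos(t),-.039+.088*np.sin(t),.0716,66.5)
E
```

```text
t 25.1 pos [ 0.5236 -0.005   0.0736] yaw -113.42 tooly [ 0.0014 -0.0002 -1.    ] F [ 0.0433  0.5498 -0.9267] w 0.37916133204847446 j [-0.1517 -0.0084  1.9881 -0.      1.1605  1.8279]
turn y 0.08 then shift [ 0.7  2.  -0.7]
```

>>> apply_moves(
  moves=[
    [1,0,1,0,0,0,0],
    [1,0,1,0,0,0,0],
    [1,0,0,0,0,0,0],
    [0.2,0,0,0,0,0,0],
    [0,0,0,0,0,0,0],
    [-0.2,0,0,0,0,0,0],
    [-0.2,0,0,0,0,0,0],
    [-0.2,0,0,0,0,0,0],
    [-0.2,0,-8,0,0,0,0],
    [-0.2,0,-20,0,0,0,0],
    [-0.2,0,-30,0,0,0,0],
    [-0.2,0,-30,0,0,0,0],
    [-0.2,0,-30,0,0,0,0],
    [-0.2,0,-20,0,0,0,0],
    [-0.2,40,0,0,0,0,0],
    [-0.2,40,0,0,0,0,0],
    [-0.2,40,0,0,0,0,0],
    [-0.2,0,0,0,0,0,0],
    [-0.2,0,0,0,0,0,0],
  ],
)

```text
time: 27.0
tool_pos: [0.4128, 0.043, 0.2096]
tool_rot: [-0.142, 0.144, 0.692, -0.692]
contact_force: [-0.8, -0.3, 0.2]
gripper_width: 0.6
```

```bash
python3 - <<'E'
from h import *
go(.524,-.004,.2,66.5)
im=manip.grab_frame("top");w=manip.grab_frame("wrist")
a=cv2.resize(im[140:250,205:315],None,fx=3.49,fy=3.49,interpolation=cv2.INTER_CUBIC)
b=cv2.resize(im[100:270,100:420],(784,416),interpolation=cv2.INTER_CUBIC)
w=cv2.resize(w,(400,300));a=cv2.resize(a,(300,300))
top=np.zeros((180,0,3),np.uint8)
o=np.hstack([a,w]);b=cv2.resize(b,(o.shape[1],290));cv2.imwrite("pics/c5.png",cv2.convertScaleAbs(np.vstack([o,b]),alpha=1.4))
E
```

```text
t 27.0 pos [0.4128 0.043  0.2096] yaw -113.38 tooly [ 0.0023 -0.0003 -1.    ] F [-0.8419 -0.2627  0.2089] w 0.6002707364249964 j [-0.0759 -0.4653  2.1242 -0.0001  1.4803  1.903 ]
turn y 0.12 then shift [-120.6    9.9   -1.2]
```

View pics/c5.png

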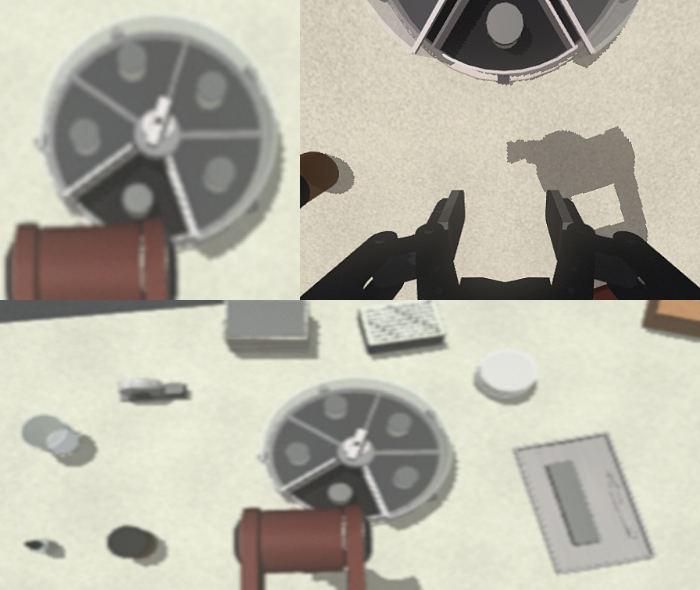

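All is in place: the pot stands upright in the aligned bin (wrist view (505,22)), the stored pots stand, and the case is in the tray. I'll hand it in.

```bash
python3 -c "
from plant import manip
print(manip.job_done())"
```

```text
the job is handed in; nothing more can be done
None
```

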